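# Load the curing cabinet and close its sash

### The job

Raise the amber sash of the small curing cabinet all the way up by its black ledge; it stays where it is left. Then push the white tray by its orange handle, with the dark printed housing lying in it, along its guides into the cabinet until it is fully home against the back stop, and push the sash down again until it is fully closed, without slamming it. The housing stays flat in the tray, and the tape roll and glue bottle are left where they stand.

Things in the scene. Friction and masses are not known exactly. Their poses are not given: they have to be found in the camera images.
- cabinet: Grey cabinet fixed on the bench, 222 wide, roof at z=128. Origin on the bench, mid width, in the plane of the sash's back; x level into the cabinet, y left, z up. Loading plate 6 thick, 200 wide from x=-220; on it tray guides 20 high, inner faces y=+-72.5, from x=-170 to the back stop wall at x=+93. Two sash posts 234 high, y=+-102 to +-122, x=-17 to +9.
- sash_panel (a joint): Lift of the sash in m: 0 closed, 0.09 fully up. Friction holds it wherever it is left: about 7.5 N lifts it, 2.5 N pushes it down (plus 8 N per m/s). Amber window in an aluminium frame, 204 wide, at cabinet x=-8 to 0; closed, its lower edge is at z=20 (the tray's flat handle strip passes below it) and its top at z=116.
- ledge (a point): Middle of the lower outer edge of the sash's black ledge: cabinet x=-50, y=0, z=108 when closed; rises with the sash. The ledge is a level strip 8 thick (top 8 above this point), 130 wide along y, 42 out from the sash's face, free below and above: lift it from beneath with tilted fingertips, press it down on its top. Axes as the cabinet's.
- tray: White loose tray, 0.25 kg: pan 78 long (x), 140 wide (y), 16 high, walls and floor 4 thick; a flat handle strip 50 wide, 6 thick runs 99 from the pan to the operator (-x). Origin under the pan's centre; axes as the cabinet's (2.5 play each side in the guides); underside at z=6. Starts at cabinet x=-89 to -64; fully home at x=+54. Slides easily (under 5 N).
- tray_handle (a point): Centre of the outer face (towards the operator) of the upright orange bar ending the handle strip: 10 thick, 80 wide, 32 high, foot level with the tray's underside; 138 from the tray's origin (-x), 16 above its underside, so 22 over the bench. Fully home it is at cabinet x=-84. Axes as the tray's.
- housing: Dark grey printed housing, 60 by 112 by 30 high, loose, 0.06 kg, lying flat in the tray's pan, its length across the tray (along y). Origin at the centre of its underside, 4 above the tray's underside.
- tape_roll: Masking tape roll, 81 diameter, 24 high, loose on the bench to the right of the cabinet. Origin at the centre of its underside. Leave it alone.
- glue_bottle: White glue bottle with red nozzle, 41 diameter, 112 high, loose on the bench farther to the right. Origin at the centre of its underside. Leave it alone.
Not all that is in view belongs to the job. Leave any green look-alike of the housing alone.

How it is judged:
By the outcome, as a careful person would: the job done as asked, in the order asked, and still so for the second after the job is handed in, with the robot touching nothing.
It also fails if it takes over 58 s, if anything falls off the work surface, if the arm or the gripper's body presses on something with over 40 N, if the wrist force passes 120 N, or if a joint passes its speed limit or range.

### The arm

A 6-joint arm with a two-finger parallel gripper is mounted at the origin on a cart in front of the work surface, level with it; the furniture and walls round the work are solid. World frame = base frame: x ahead of the robot, y to its left, z up, the work surface at z = 0. Lengths are in m, angles in rad, forces in N, time in s.
With the tool pointing down it reaches from about 0.35 to 0.85 m from the base axis. Payload 8.1 kg.
Tool frame: the origin (TCP) lies on the centre line of the jaws, within the pads' length; the fingertips stand 11 mm ahead of it and the grasp point (between the pads) lies 8 mm behind it (tip_reach is the z of the fingertips in the tool frame, in m); z points along the fingers, y is the direction in which the jaws open and shut (so a half turn about z gives the same grasp; the last joint's range is limited). The gripper opens to 93 mm and grips with 3 to 60 N. Pads are 15 mm wide; open, the fingers measure 128 mm over their backs; the gripper's body (75 mm by 188 mm) begins 65 mm behind the grasp point.
Start: joints at [-1.33, 0.13, 1.488, -0, 1.523, -0.085], TCP at [0.192, -0.568, 0.2] pointing down, gripper open.
Joint ranges: [-2.96, 2.96], [-0.89, 2.26], [0.02, 2.5], [-1.34, 4.48], [0, 2.73], [-2.66, 2.66]. Speed limits (rad/s): [2.39, 2.39, 2.79, 3.14, 3.14, 3.14].

### API

Orientations are given as a rotation vector (axis times angle).
In Python, from plant import read_state, read_camera, camera_params, close_job, silhouettes, tip_of, tip_reach gives the robot as it stands.
- The arm moves only by the shell command python3 -m creep 'ROWS' [FORCE]. ROWS is JSON, a list of rows, each a list of 5 numbers: the shift along the tool's x, y, z in m, then the turn about the tool's z in rad, then the closure in counts, from 0 (fully open) to 255 (shut). In form: [[dx, dy, dz, twist, gripper], ...]. A call has 1 to 12 rows; each row shifts and turns the commanded pose from where the row before left it, along the tool's axes as they then stand; what a row does not reach is not made up. A row lasts 1/12 s, in which the tool goes at most 41.7 mm and 7.16 degrees, less where a joint would pass 70% of its speed; a pose out of reach is approached as far as the arm can. A call is refused whole if a number of a shift passes 0.0417 or a number of a turn 0.125, either way. A call with a gripper value outside its range is refused whole. The fingers move at their own pace and stop on an object; FORCE is the grip in N (left out, the last holds). Time passes only in rows, so rows that do not move let the fingers close. It gives the time, the measured TCP pose, the force and the opening at its end, in the units of the state.
- read_state(): the state, without advancing time (a new reading comes with each control period).
- read_camera(name): name is "scene" or "top" or "wrist"; returns the picture (384x512x3 uint8, red, green, blue); there is no depth.
- camera_params(name): a dict with "fov_y" (degrees; the focal length in pixels is half the picture's height over the tangent of half this angle, whatever the lens; pixels are square), "cx", "cy" (the principal point, pixels), "k1" (the pictures are not rectified: a ray, as slopes to the right and down, at radius r is drawn at 1 + k1 r^2 times it, then the intrinsics apply), "position" and "rotation" of the camera in the world. Camera axes: x right, y down, z forward; pixel columns grow to the right and rows downward; lengths in m; the calibration is good to about 2 mm. A picture is of the moment at which its call begins: read the wrist's pose just before it. camera_params takes no time and is no camera call; for the wrist camera it gives the pose at the moment of the call.
- close_job(): hands the job in, once; it reports no verdict.
Trained networks look in the newest picture that a camera, given by its name, has taken for a name from the list of things; names that differ only in an ending like _2 or _b are one class to them, and where a whole thing is asked for, a point or a joint stands for the part that bears it (a point fixed in the world has none). Each returns a list of dicts, best first, with "confidence" (0 to 1); they miss things now and then, are a little off and sometimes report something else, mostly with a low value. They report only what shows in the picture. A call takes as long as a camera call. They do not tell look-alikes from the thing itself.
- silhouettes(camera, query): "region" (384x512 bool, what is visible of it) and "pixel" ([column, row] in pixels, amid what is visible of it).
- tip_of(camera, query): "pixel" ([column, row] in pixels: a listed point, or the origin of a listed thing).
The state is a dict: "t": time; "q": joint angles; "dq": joint speeds; "joint_torque": joint torques, N m; "tool_pos": TCP position; "orientation": TCP orientation; "force": force on the tool from outside, world axes, zero at the start; "wrist_torque": the same for the moment, N m; "opening": finger opening in m.
Only numpy, scipy, OpenCV 4.12 (cv2) and the standard library are available. Lean on these libraries where they do the work, as an engineer would, in place of code of your own. Each camera call takes 0.05 s, during which the arm holds its last target.

## Working session

There is one attempt and no reset: what is moved stays moved. The work goes in short steps, Python scripts to look and compute and a shell command to move; the robot and the scene stay as the last step left them, time stands still between calls to the robot, and variables do not carry over. Pictures are saved under pics/ and viewed, and the job is handed in when it is done.

```bash
ls; mkdir -p pics
python3 - <<'E'
from plant import *
import cv2
s=read_state();print(s)
for c in ["scene","top","wrist"]:
    im=read_camera(c);cv2.imwrite(f"pics/a_{c}.png",im[:,:,::-1]);print(c,camera_params(c))
print(tip_reach, read_state()['t'])
E
```

```text
pics
{'t': 0.0, 'q': array([-1.33040360e+00,  1.31165897e-01,  1.48925002e+00, -1.00918091e-05,
        1.52296598e+00, -8.53679612e-02]), 'dq': array([ 0.00017238, -0.00063919,  0.00065508, -0.0013664 ,  0.00175705,
        0.00103262]), 'joint_torque': array([-3.23048507e-04, -5.59840572e+01, -4.91764891e+01,  7.68616889e-02,
        3.52990581e-02, -1.63271097e-04]), 'tool_pos': array([ 0.19191482, -0.56786751,  0.1993007 ]), 'orientation': array([-3.09825185e+00, -5.09155721e-01,  2.33286413e-04]), 'force': array([ 0.16612421,  0.2536938 , -0.11863426]), 'wrist_torque': array([0.03319533, 0.02589326, 0.00578233]), 'opening': 0.09319186114054141}
scene {'fov_y': 49.19297937375761, 'cx': 250.8197934991767, 'cy': 186.73852890411771, 'k1': 0.008609428560988003, 'position': array([0.22573153, 0.50033493, 0.82882687]), 'rotation': array([-0.92011358,  2.59097481, -0.97302636])}
top {'fov_y': 43.86197360561003, 'cx': 251.4154215390917, 'cy': 180.7676923000627, 'k1': -0.018340901846028098, 'position': array([0.35972879, 0.00615334, 1.40554154]), 'rotation': array([-2.08703779,  2.14191624, -0.17623647])}
wrist {'fov_y': 68.69002056375078, 'cx': 253.0043427384375, 'cy': 190.87964544590847, 'k1': -0.05387558831666811, 'position': array([ 0.25833977, -0.54600994,  0.38427937]), 'rotation': array([ 2.37918428, -1.70541677, -0.22241249])}
0.011 0.15
```

View pics/a_scene.png

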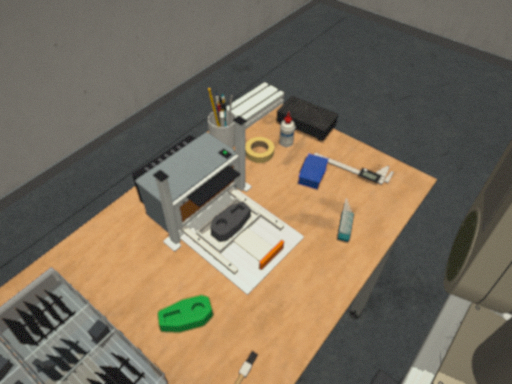

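View pics/a_top.png

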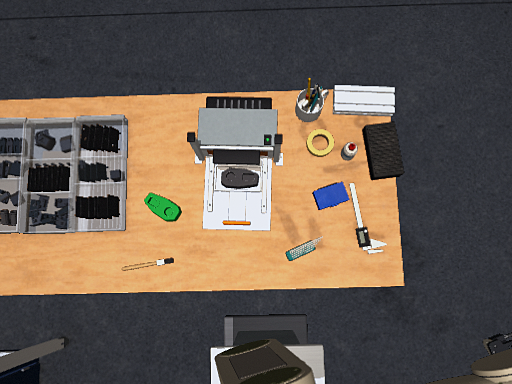

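View pics/a_wrist.png

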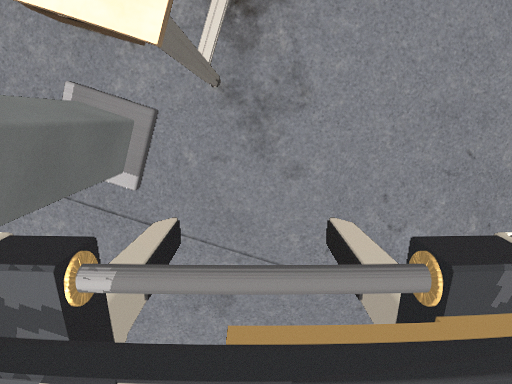

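The scene view shows the cabinet at about (190,175), the tray with the dark housing at (232,220), and the orange handle at (271,255). The green look-alike is at (186,313), and the tape (259,149) and glue (287,130) stand on the far side. The top view shows the cabinet at (238,130), housing (240,178), handle (236,222) and ledge (236,157).

Next I measure these.

```bash
cat > h.py <<'E'
import numpy as np, cv2
from plant import *
from scipy.spatial.transform import Rotation as R
def K(p):
    f=192/np.tan(np.radians(p['fov_y'])/2); return f
def proj(p,X):
    X=np.atleast_2d(X); c=R.from_rotvec(p['rotation']).inv().apply(X-p['position'])
    s=c[:,:2]/c[:,2:]; r2=(s**2).sum(1,keepdims=True)
    return s*(1+p['k1']*r2)*K(p)+[p['cx'],p['cy']]
def ray(p,px):
    d=(np.array(px,float)-[p['cx'],p['cy']])/K(p); s=d.copy()
    for _ in range(20): s=d/(1+p['k1']*(s@s))
    v=R.from_rotvec(p['rotation']).apply([s[0],s[1],1]); return v/np.linalg.norm(v)
def atz(p,px,z):
    v=ray(p,px); return p['position']+v*(z-p['position'][2])/v[2]
E
python3 - <<'E'
from h import *
T={'cabinet':0,'ledge':.108,'tray':.006,'tray_handle':.022,'housing':.010,'tape_roll':0,'glue_bottle':0}
for c in ['top','scene']:
    p=camera_params(c); im=read_camera(c)
    for n,z in T.items():
        for d in tip_of(c,n)[:2]:
            print(c,n,np.round(d['pixel'],1),round(d['confidence'],2),atz(p,d['pixel'],z).round(4))
    a=cv2.resize(im[90:250,170:310] if c=='top' else im[70:300,120:330],None,fx=4 if c=='top' else 2.6,fy=4 if c=='top' else 2.6,interpolation=cv2.INTER_CUBIC)
    cv2.imwrite(f'pics/b_{c}.png',a[:,:,::-1]); print(a.shape)
print(read_state()['t'])
E
```

```text
top cabinet [235.4 153.8] 0.74 [0.7096 0.0779 0.    ]
top ledge [238.2 164. ] 0.69 [0.6532 0.0651 0.108 ]
top tray [238.4 177.6] 0.63 [0.6346 0.0699 0.006 ]
top tray_handle [236.9 224.5] 0.8 [0.4928 0.0761 0.022 ]
top housing [244.  178.6] 0.97 [0.6303 0.053  0.01  ]
top housing [163.  207.6] 0.73 [0.5496 0.2949 0.01  ]
top tape_roll [319. 143.] 0.67 [ 0.7359 -0.1767  0.    ]
top glue_bottle [345.5 152.8] 0.8 [ 0.703  -0.2551  0.    ]
(640, 560, 3)
scene cabinet [210.  211.5] 0.85 [ 0.6987  0.063  -0.    ]
scene ledge [223.7 190.8] 0.57 [0.6531 0.057  0.108 ]
scene tray [228.2 227.9] 0.83 [0.6282 0.075  0.006 ]
scene tray_handle [272.3 253.5] 0.9 [0.4981 0.0737 0.022 ]
scene housing [224.3 225.6] 0.96 [0.6378 0.0779 0.01  ]
scene tape_roll [257.2 154.9] 0.78 [ 0.7319 -0.1682 -0.    ]
scene glue_bottle [283.4 142.3] 0.94 [ 0.7054 -0.2567 -0.    ]
scene glue_bottle [275.1 255.7] 0.51 [0.4971 0.0627 0.    ]
(598, 546, 3)
0.95
```

View pics/b_top.png

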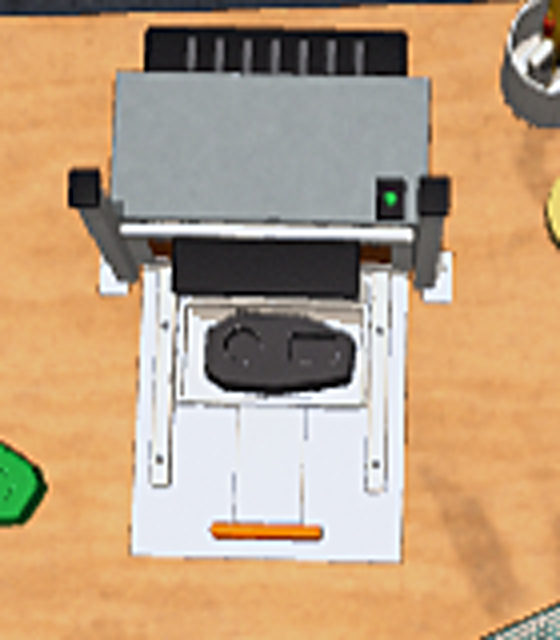

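View pics/b_scene.png

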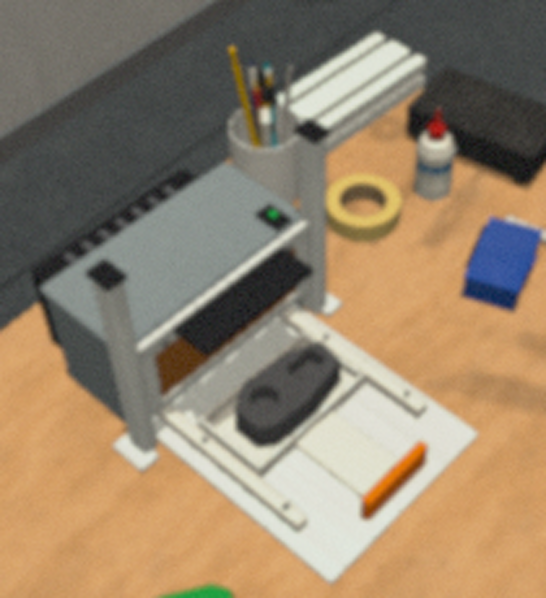

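```bash
cat > fit.py <<'E'
from h import *
from scipy.optimize import least_squares
pt=camera_params('top');ps=camera_params('scene')
O=[('t',(133,555),(-.22,.1,.006)),('t',(402,562),(-.22,-.1,.006)),('t',(174,293),(-.05,.065,.108)),('t',(358,297),(-.05,-.065,.108)),
('t',(84,188),(-.004,.112,.234)),('t',(434,195),(-.004,-.112,.234)),
('s',(330,580),(-.22,.1,.006)),('s',(477,434),(-.22,-.1,.006)),('s',(204,355),(-.05,.065,.108)),('s',(310,270),(-.05,-.065,.108)),
('s',(105,274),(-.004,.112,.234)),('s',(313,130),(-.004,-.112,.234))]
def w(x,P):
    c,s=np.cos(x[2]),np.sin(x[2]); P=np.array(P); return np.array([x[0]+c*P[0]-s*P[1],x[1]+s*P[0]+c*P[1],P[2]])
def res(x,full=False):
    r=[]
    for k,u,P in O:
        u=np.array(u); px=[170,90]+u/4 if k=='t' else [120,70]+u/2.6
        r.append(proj(pt if k=='t' else ps,w(x,P))[0]-px)
    return np.array(r) if full else np.ravel(r)
s=least_squares(res,[.7,.065,0],loss='soft_l1')
if __name__=='__main__':
    print(s.x); print(res(s.x,True).round(1))
    x=s.x
    # handle pixels
    for k,p,u in [('t',pt,(267,537)),('s',ps,(394,485))]:
        px=([170,90]+np.array(u)/4) if k=='t' else ([120,70]+np.array(u)/2.6)
        P=atz(p,px,.022); d=P[:2]-x[:2];c,sn=np.cos(x[2]),np.sin(x[2]); print(P,'cab',c*d[0]+sn*d[1],-sn*d[0]+c*d[1])
    for n,P in dict(handle_home=(-.084,0,.022),ledge=(-.05,0,.108)).items(): print(n,w(x,P).round(4))
E
python3 fit.py
```

```text
[ 0.70018321  0.06704056 -0.05357254]
[[-0.9 -0.5]
 [-0.1 -0.3]
 [-0.2  1.3]
 [ 0.4  1.4]
 [-0.2 -1.3]
 [ 0.1 -1. ]
 [-0.1  0.5]
 [ 0.4 -1.2]
 [ 1.2  5.3]
 [ 1.4  5. ]
 [-0.4 -2. ]
 [-1.  -2. ]]
[0.49351857 0.0765538  0.022     ] cab -0.20687755349216003 -0.0015666592673312663
[0.49471123 0.08105185 0.022     ] cab -0.20592746122193664 0.002988795573033741
handle_home [0.6163 0.0715 0.022 ]
ledge [0.6503 0.0697 0.108 ]
```

```bash
cat > ov.py <<'E'
import fit; from fit import *
O2=[o for o in O if abs(o[2][2]-.108)>1e-6]; fit.O=O2
x=least_squares(res,[.7,.065,0],loss='soft_l1').x
print(x, res(x,True).round(1).tolist())
def box(a,b):
    return [(np.array([ [a,b][i][0],[a,b][j][1],[a,b][k][2]]),np.array([[a,b][l][0],[a,b][m][1],[a,b][n][2]])) for i in(0,1) for j in(0,1) for k in(0,1) for l in(0,1) for m in(0,1) for n in(0,1) if abs(i-l)+abs(j-m)+abs(k-n)==1 and i<=l and j<=m and k<=n]
B=[(box((-.05,-.065,.108),(-.008,.065,.116)),(0,255,255)),(box((-.008,-.102,.02),(0,.102,.116)),(255,0,255)),
(box((-.017,.102,0),(.009,.122,.234)),(0,0,255)),(box((-.017,-.122,0),(.009,-.102,.234)),(0,0,255)),(box((-.22,-.1,0),(.0,.1,.006)),(0,255,0)),
(box((0,-.111,0),(.1,.111,.128)),(255,0,0)),(box((-.17,.0725,.006),(.09,.0725,.026)),(255,255,0)),(box((-.17,-.0725,.006),(.09,-.0725,.026)),(255,255,0))]
for c,p,(r0,r1,c0,c1),s in [('top',pt,(90,250,170,310),4),('scene',ps,(70,300,120,330),2.6)]:
    im=cv2.imread(f'pics/a_{c}.png')[r0:r1,c0:c1]; im=cv2.resize(im,None,fx=s,fy=s,interpolation=cv2.INTER_CUBIC)
    for e,col in B:
        for a,b in e:
            q=[tuple(int(v) for v in ((proj(p,w(x,P))[0]-[c0,r0])*s)) for P in(a,b)]; cv2.line(im,q[0],q[1],col,1,cv2.LINE_AA)
    cv2.imwrite(f'pics/ov_{c}.png',im)
E
python3 ov.py
```

```text
[ 0.69812616  0.06761164 -0.05392898] [[-1.1, 0.2], [-0.3, 0.4], [-0.4, -0.5], [-0.1, -0.2], [0.5, 1.2], [1.0, -0.6], [0.1, -1.3], [-0.5, -1.5]]
```

View pics/ov_top.png

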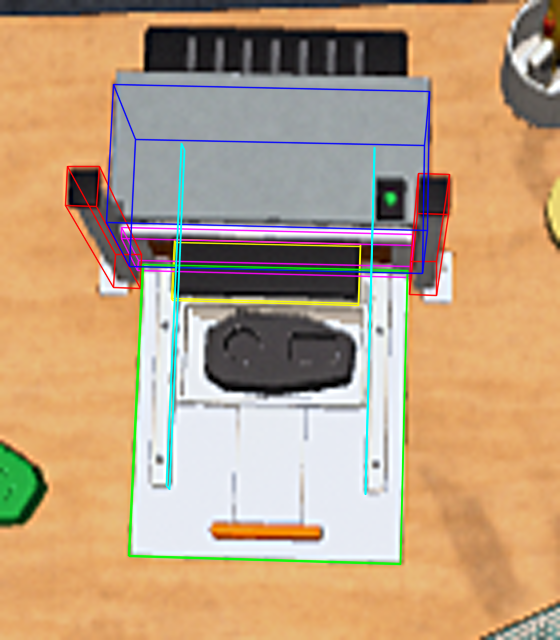

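View pics/ov_scene.png

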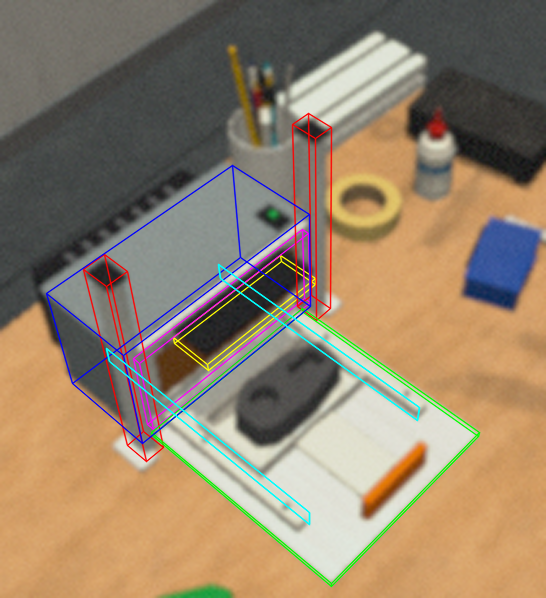

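Run:
```python
from fit import *
def tri(a,b):
    px=[np.array([170,90])+np.array(a)/4, np.array([120,70])+np.array(b)/2.6]
    f=lambda X: np.r_[proj(pt,X)[0]-px[0],proj(ps,X)[0]-px[1]]
    s=least_squares(f,[.65,.06,.1]); return s.x, np.round(s.fun,1)
print(tri((174,293),(204,355)),tri((358,297),(310,270)))
print(tri((84,188),(105,274)),tri((434,195),(313,130)))
print(tri((133,555),(330,580)),tri((402,562),(477,434)))
# handle bar top ends
print('bar',tri((212,524),(363,495)),tri((321,528),(424,443)))
```

```text
(array([0.65536632, 0.13346772, 0.12344982]), array([-0.3, -0.5,  0.5,  0.1])) (array([0.64831585, 0.00635986, 0.12483399]), array([-0.3, -0.4,  0.4,  0.1]))
(array([0.70080181, 0.17973608, 0.22962186]), array([-0.2, -0.3,  0.2,  0.1])) (array([ 0.68815083, -0.04480016,  0.22937831]), array([ 0.1,  0.2, -0.2, -0.1]))
(array([0.48599231, 0.17697892, 0.00484103]), array([-0.2, -0.5,  0.4,  0.1])) (array([ 0.4752021 , -0.0210606 ,  0.00070825]), array([-0.1, -0.2,  0.2,  0.1]))
bar (array([0.50225996, 0.11500839, 0.04135582]), array([-0. , -0.1,  0.1,  0. ])) (array([0.49697616, 0.03654273, 0.03280879]), array([ 0.1,  0.3, -0.3, -0.1]))
```

```bash
cat > go.py <<'E'
# tool-axis offset from present pose to a cabinet-frame target
from h import *
C=np.array([0.700,0.0673,-0.054])
def cab(P): 
    c,s=np.cos(C[2]),np.sin(C[2]); P=np.array(P,float); return np.array([C[0]+c*P[0]-s*P[1],C[1]+s*P[0]+c*P[1],P[2]])
def inv(W):
    c,s=np.cos(C[2]),np.sin(C[2]); d=np.array(W)-[C[0],C[1],0]; return np.array([c*d[0]+s*d[1],-s*d[0]+c*d[1],d[2]])
def to(P):
    st=read_state(); Rm=R.from_rotvec(st['orientation']); 
    xa=Rm.as_matrix()[:,0]; want=np.array([-np.cos(C[2]),-np.sin(C[2])])
    ang=np.arctan2(want[1],want[0])-np.arctan2(xa[1],xa[0]); ang=(ang+np.pi)%(2*np.pi)-np.pi
    print('t',round(st['t'],2),'cab',inv(st['tool_pos']).round(4),'toolz',Rm.as_matrix()[:,2].round(3),'need twist',round(-ang,3),'F',st['force'].round(1),'open',round(st['opening'],4))
    print('tool shift',Rm.inv().apply(cab(P)-st['tool_pos']).round(4))
E
python3 -c "
from go import *
to((-.12,0,.2))"
```

```text
t 0.95 cab [-0.4729 -0.6622  0.2004] toolz [ 0. -0. -1.] need twist -2.762 F [-0.3 -0.1  0. ] open 0.0929
tool shift [ 5.732e-01 -4.842e-01  3.000e-04]
```

```bash
python3 -m creep '[[0.024,-0.0202,0,0,145],[0.024,-0.0202,0,0,145],[0.024,-0.0202,0,0,145],[0.024,-0.0202,0,0,145],[0.024,-0.0202,0,0,145],[0.024,-0.0202,0,0,145],[0.024,-0.0202,0,0,145],[0.024,-0.0202,0,0,145],[0.024,-0.0202,0,0,145],[0.024,-0.0202,0,0,145],[0.024,-0.0202,0,0,145],[0.024,-0.0202,0,0,145]]' 20
python3 -m creep '[[0.024,-0.0202,0,0,145],[0.024,-0.0202,0,0,145],[0.024,-0.0202,0,0,145],[0.024,-0.0202,0,0,145],[0.024,-0.0202,0,0,145],[0.024,-0.0202,0,0,145],[0.024,-0.0202,0,0,145],[0.024,-0.0202,0,0,145],[0.024,-0.0202,0,0,145],[0.024,-0.0202,0,0,145],[0.024,-0.0202,0,0,145],[0.0202,-0.02,0,0,145]]'
python3 -c "
from go import *
to((-.12,0,.2));print(read_state()['q'])"
```

```text
t: 1.95
tool_pos: [0.3879, -0.2453, 0.2006]
orientation: [3.1, 0.509, 0.001]
force: [0.4, 0.3, -0.1]
opening: 0.04
t: 2.95
tool_pos: [0.5799, 0.0755, 0.2003]
orientation: [-3.1, -0.51, -0.001]
force: [1.1, -0.5, -0.1]
opening: 0.0401
t 2.95 cab [-0.1203  0.0017  0.2003] toolz [ 0.  0. -1.] need twist -2.761 F [ 1.1 -0.5 -0.1] open 0.0401
tool shift [-0.0003  0.0017  0.0003]
[4.17658260e-02 8.91848004e-02 1.53249305e+00 5.42662620e-05
 1.51954197e+00 1.28645362e+00]
```

```bash
python3 -m creep '[[0,0,0,-0.12,145],[0,0,0,-0.12,145],[0,0,0,-0.12,145],[0,0,0,-0.12,145],[0,0,0,-0.12,145],[0,0,0,-0.12,145],[0,0,0,-0.12,145],[0,0,0,-0.12,145],[0,0,0,-0.12,145],[0,0,0,-0.12,145],[0,0,0,-0.12,145],[0,0,0,-0.12,145]]'
python3 -m creep '[[0,0,0,-0.12,145],[0,0,0,-0.12,145],[0,0,0,-0.12,145],[0,0,0,-0.12,145],[0,0,0,-0.12,145],[0,0,0,-0.12,145],[0,0,0,-0.12,145],[0,0,0,-0.12,145],[0,0,0,-0.12,145],[0,0,0,-0.12,145],[0,0,0,-0.12,145],[0,0,0,0,145]]'
python3 - <<'E'
from go import *
to((-.075,0,.113));print(read_state()['q'])
for c in ['wrist','scene','top']:
    im=read_camera(c)
    if c=='scene': im=cv2.resize(im[70:300,120:330],None,fx=2.6,fy=2.6)
    if c=='top': im=cv2.resize(im[90:250,170:310],None,fx=4,fy=4)
    cv2.imwrite(f'pics/c_{c}.png',im[:,:,::-1])
E
```

```text
t: 3.95
tool_pos: [0.5791, 0.0738, 0.2003]
orientation: [-1.987, -2.433, 0.0]
force: [-0.3, 0.3, 1.1]
opening: 0.0403
t: 4.95
tool_pos: [0.5791, 0.0738, 0.2004]
orientation: [0.078, 3.141, -0.0]
force: [0.3, 0.0, -0.5]
opening: 0.0399
t 4.95 cab [-0.1211 -0.      0.2004] toolz [ 0. -0. -1.] need twist 0.004 F [ 0.3  0.  -0.5] open 0.0399
tool shift [-0.0461 -0.0001  0.0874]
[ 3.89514477e-02  8.66355274e-02  1.53509524e+00 -1.92385773e-05
  1.51981306e+00 -1.48190787e+00]
```

View pics/c_wrist.png

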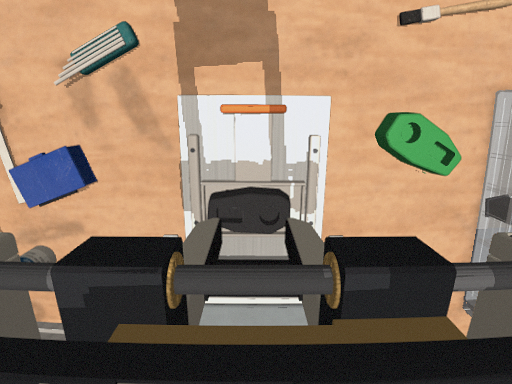

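View pics/c_scene.png

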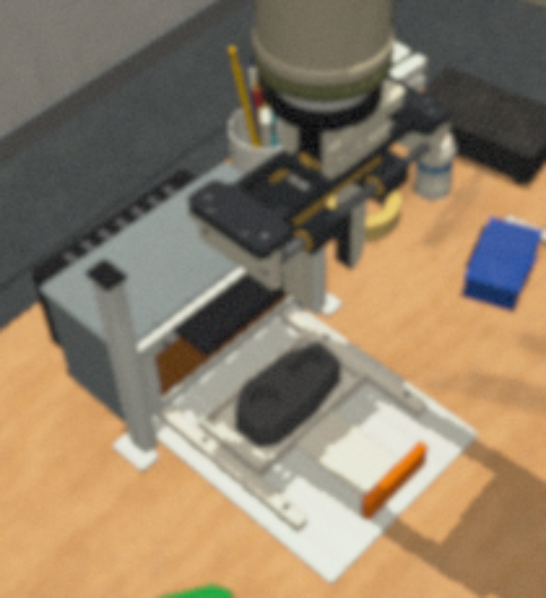

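```bash
python3 -m creep '[[-0.008,0,0.02,0.004,145],[-0.008,0,0.02,0,145],[-0.008,0,0.02,0,145],[-0.008,0,0.015,0,145],[-0.008,0,0.01,0,145],[0,0,0,0,145]]'
python3 -m creep '[[-0.003,0,0,0,145],[-0.003,0,0,0,145],[-0.003,0,0,0,145],[-0.003,0,0,0,145]]'
python3 -c "
from go import *
to((-.0575,0,.113))"
```

```text
t: 5.6
tool_pos: [0.6179, 0.0712, 0.1121]
orientation: [-0.099, -3.136, 0.001]
force: [0.4, 0.9, 0.3]
opening: 0.0402
t: 5.93
tool_pos: [0.6319, 0.0708, 0.1168]
orientation: [0.095, 3.138, 0.0]
force: [0.0, 0.7, 0.1]
opening: 0.0402
t 5.93 cab [-0.0682 -0.0002  0.1168] toolz [ 0.002  0.    -1.   ] need twist -0.006 F [0.  0.7 0.1] open 0.0402
tool shift [-0.0107  0.0002  0.0038]
```

```bash
python3 -m creep '[[-0.003,0,0.003,0,145],[-0.003,0,0,0,145],[0,0,0,0,145]]'
python3 -m creep '[[-0.002,0,0,0,145],[-0.002,0,0,0,145],[0,0,0,0,145]]'
python3 -c "
from go import *
to((-.0575,0,.113))"
```

```text
t: 6.18
tool_pos: [0.6373, 0.0703, 0.1123]
orientation: [0.094, 3.14, -0.0]
force: [0.3, 0.1, -0.1]
opening: 0.0402
t: 6.43
tool_pos: [0.6413, 0.0701, 0.1124]
orientation: [0.094, 3.14, -0.0]
force: [0.1, -0.6, -0.7]
opening: 0.0403
t 6.43 cab [-0.0588 -0.0004  0.1124] toolz [ 0. -0. -1.] need twist -0.006 F [ 0.1 -0.6 -0.7] open 0.0403
tool shift [-0.0013  0.0004 -0.0006]
```

```bash
python3 -m creep '[[-0.002,0,0,0,145],[0,0,0,0,145]]'
python3 -m creep '[[-0.002,0,0,0,145],[0,0,0,0,145]]'
python3 -c "
from go import *
to((-.0575,0,.113))"
```

```text
t: 6.6
tool_pos: [0.6432, 0.07, 0.1124]
orientation: [0.094, 3.14, 0.0]
force: [0.2, 0.4, -0.4]
opening: 0.0403
t: 6.77
tool_pos: [0.6452, 0.0699, 0.1124]
orientation: [0.094, 3.14, 0.0]
force: [0.1, -0.4, -1.3]
opening: 0.04
t 6.77 cab [-0.0549 -0.0004  0.1124] toolz [ 0. -0. -1.] need twist -0.006 F [ 0.1 -0.4 -1.3] open 0.04
tool shift [ 0.0026  0.0004 -0.0006]
```

Run:
```python
from go import *
for c in ['scene','top','wrist']:
    im=read_camera(c)
    if c=='scene': im=cv2.resize(im[110:250,150:280],None,fx=4,fy=4,interpolation=cv2.INTER_CUBIC)
    if c=='top': im=cv2.resize(im[90:250,170:310],None,fx=3.5,fy=3.5)
    cv2.imwrite(f'pics/d_{c}.png',im[:,:,::-1])
```

```text
(no output)
```

View pics/d_scene.png

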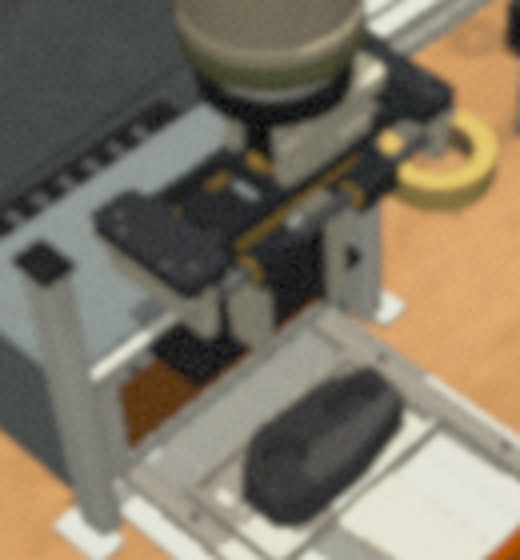

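View pics/d_top.png

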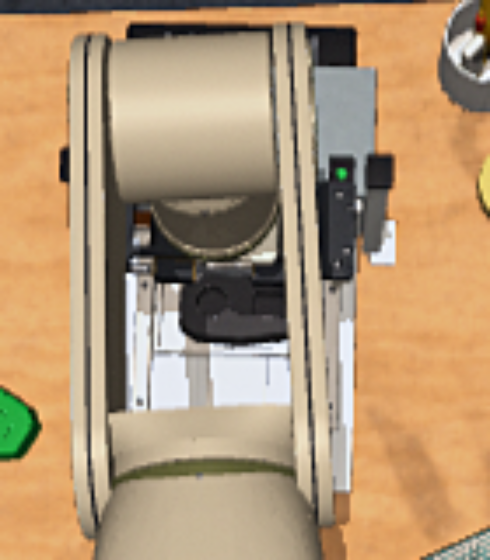

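View pics/d_wrist.png

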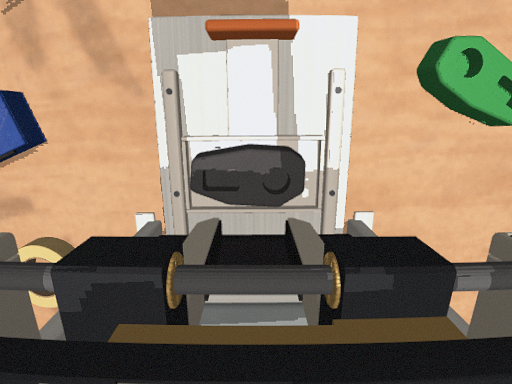

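```bash
python3 -m creep '[[-0.002,0,0,-0.006,145],[0,0,0,0,145]]'
python3 -m creep '[[-0.002,0,0,0,145],[0,0,0,0,145]]'
python3 -c "
from go import *
to((-.0575,0,.113))"
```

```text
t: 7.08
tool_pos: [0.6472, 0.0698, 0.1124]
orientation: [0.084, 3.14, -0.0]
force: [-0.3, 0.0, 0.5]
opening: 0.04
t: 7.25
tool_pos: [0.6492, 0.0697, 0.1124]
orientation: [0.084, 3.14, 0.0]
force: [-0.1, 0.0, 0.6]
opening: 0.0406
t 7.25 cab [-0.0508 -0.0004  0.1124] toolz [ 0.  0. -1.] need twist 0.0 F [-0.1  0.   0.6] open 0.0406
tool shift [ 0.0067  0.0004 -0.0006]
```

Run:
```python
from go import *
st=read_state();M=R.from_rotvec(st['orientation'])
for c in ['scene','wrist']:
    p=camera_params(c);im=read_camera(c)
    for y in (-.02,.02,-.0375,.0375):
      for x in (-.0075,.0075):
        u=proj(p,st['tool_pos']+M.apply([x,y,.011]))[0]; v=proj(p,st['tool_pos']+M.apply([x,y,-.04]))[0]
        im=im.copy(); cv2.line(im,tuple(int(round(k*16)) for k in u),tuple(int(round(k*16)) for k in v),(255,0,0) if x<0 else (0,255,0),1,cv2.LINE_AA,4)
    if c=='scene': im=cv2.resize(im[130:230,170:280],None,fx=6,fy=6,interpolation=cv2.INTER_CUBIC)
    else: im=cv2.resize(im[180:330,150:360],None,fx=3.5,fy=3.5)
    cv2.imwrite(f'pics/e_{c}.png',im[:,:,::-1])
```

```text
(no output)
```

View pics/e_scene.png

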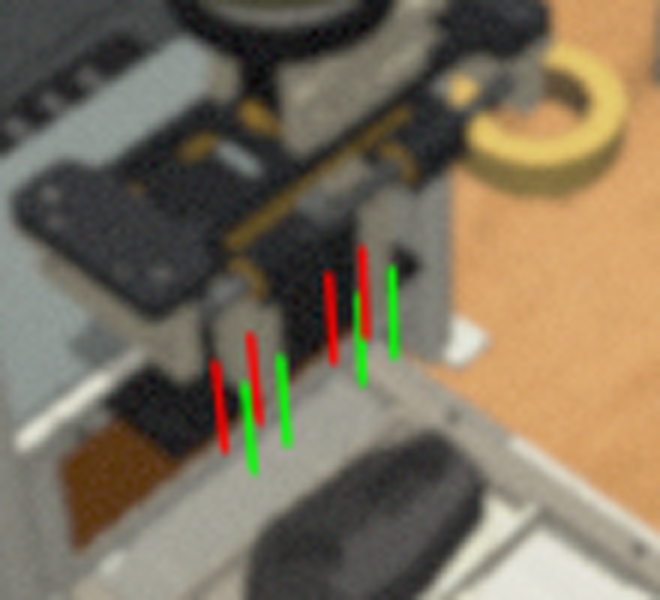

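View pics/e_wrist.png

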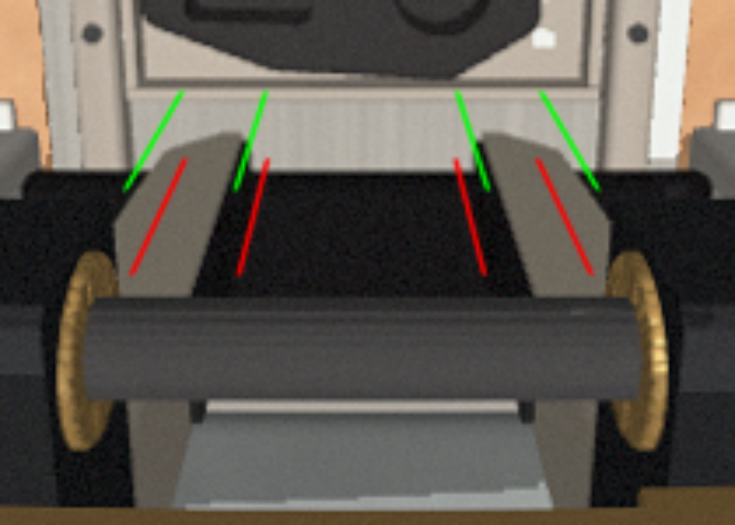

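Run:
```python
from go import *
p=camera_params('wrist'); st=read_state()
print(p['position'],inv(p['position']), R.from_rotvec(p['rotation']).as_matrix()[:,2], st['tool_pos'])
L=np.array([157.,231]);Rr=np.array([353.,231])
from scipy.optimize import least_squares
def f(v): # cab x, z, y of ledge edge
    return np.r_[proj(p,cab((v[0],v[2]-.065,v[1])))[0]-L, proj(p,cab((v[0],v[2]+.065,v[1])))[0]-Rr]
s=least_squares(f,[-.05,.12,0]);print('ledge edge cab x,z,y',s.x,s.fun)
# plate guide / pan features for check: handle bar
for a,b,n,h in [((133,555),(402,562),'',0)]: pass
M=R.from_rotvec(st['orientation'])
for q in [(.0075,.02,.011),(.0075,.0375,.011),(.0075,-.02,.011),(-.0075,.02,.011)]:
    print(q,proj(p,st['tool_pos']+M.apply(q))[0])
```

```text
[0.57956046 0.0733084  0.29706102] [-0.12058828 -0.00050093  0.29706102] [ 0.25157313 -0.01225483 -0.9677607 ] [0.64900357 0.06966598 0.11232828]
ledge edge cab x,z,y [-0.04826283  0.12480954  0.00113709] [ 0.0002006  -0.03395356  0.00017775  0.03400491]
(0.0075, 0.02, 0.011) [280.15436157 205.59877709]
(0.0075, 0.0375, 0.011) [304.04567473 205.5903705 ]
(0.0075, -0.02, 0.011) [225.37664803 205.57456509]
(-0.0075, 0.02, 0.011) [279.63026474 224.82882424]
```

```bash
python3 -m creep '[[-0.002,0,0,0,145],[0,0,0,0,145]]'
python3 -m creep '[[-0.002,0,0,0,145],[0,0,0,0,145]]'
python3 -c "
from go import *
im=cv2.resize(read_camera('scene')[120:220,180:290],None,fx=7,fy=6,interpolation=cv2.INTER_LANCZOS4)
cv2.imwrite('pics/f_scene.png',im[:,:,::-1]);im=cv2.resize(read_camera('wrist')[180:300,130:380],None,fx=3,fy=3)
cv2.imwrite('pics/f_wrist.png',im[:,:,::-1])
to((-.0575,0,.113))"
```

```text
t: 7.52
tool_pos: [0.6511, 0.0695, 0.1123]
orientation: [0.085, 3.14, -0.0]
force: [-0.4, 0.2, 0.8]
opening: 0.0401
t: 7.68
tool_pos: [0.6532, 0.0694, 0.1124]
orientation: [0.085, 3.14, 0.0]
force: [0.3, -0.7, -0.4]
opening: 0.0401
t 7.78 cab [-0.0471 -0.0004  0.1123] toolz [-0.  0. -1.] need twist 0.0 F [ 0.6  0.6 -0. ] open 0.0401
tool shift [ 0.0104  0.0004 -0.0007]
```

View pics/f_scene.png

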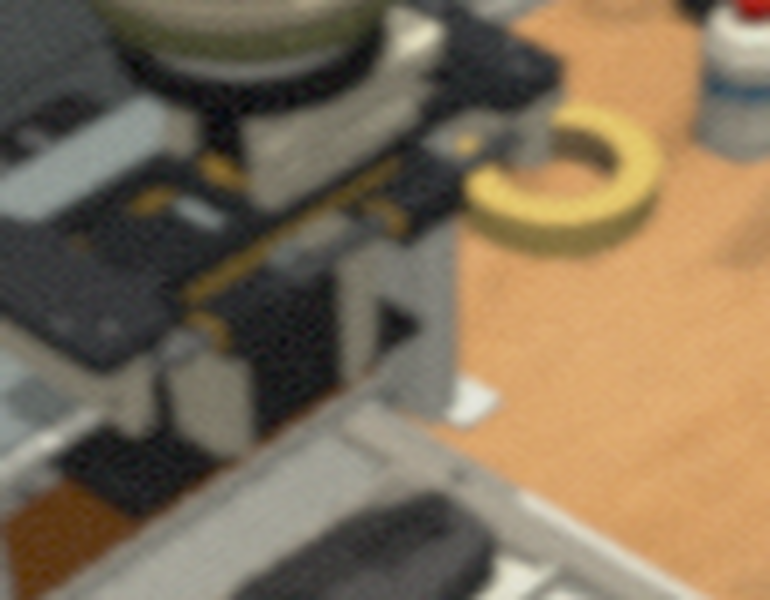

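View pics/f_wrist.png

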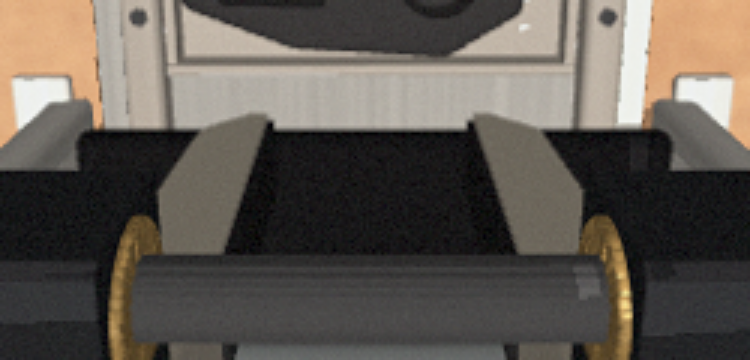

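Run:
```python
from go import *
from scipy.optimize import least_squares
pw=camera_params('wrist');ps=camera_params('scene');st=read_state()
def tri(a,b):
    f=lambda X: np.r_[proj(pw,X)[0]-a,proj(ps,X)[0]-b]
    s=least_squares(f,[.65,.09,.1]);X=s.x
    print('cab',inv(X).round(4),'tool',R.from_rotvec(st['orientation']).inv().apply(X-st['tool_pos']).round(4),s.fun.round(1))
tri((288.3,219.3),(215.4,195.8))
tri((130+525/3,180+130/3),(180+195/7,120+445/6))
# ledge left(+y) front corner: wrist right corner (668,133); scene (140,515)
tri((130+668/3,180+133/3),(180+140/7,120+515/6))
# post foot / pan check: guide screw hole +y: wrist (607,17)
```

```text
cab [-0.0545  0.0221  0.1293] tool [ 0.0074  0.0225 -0.017 ] [-0.1 -0.2 -0.7 -0.4]
cab [-0.053   0.0321  0.1347] tool [ 0.006   0.0324 -0.0224] [0.3 1.  2.9 1.9]
cab [-0.051   0.0636  0.1296] tool [ 0.0039  0.064  -0.0173] [-0.  -0.1 -0.4 -0.3]
```

Run:
```python
import plant; print(plant.tip_reach); print([a for a in dir(plant) if not a.startswith('__')])
from go import *
to((0,0,0))
```

```text
0.011
['IKError', 'camera_params', 'close_job', 'read_camera', 'read_state', 'silhouettes', 'tip_of', 'tip_reach']
t 7.78 cab [-0.0471 -0.0004  0.1123] toolz [-0.  0. -1.] need twist 0.0 F [ 0.6  0.6 -0. ] open 0.0401
tool shift [-0.0471  0.0004  0.1123]
```

```bash
python3 -m creep '[[0,0,0.002,0,145],[0,0,0.002,0,145],[0,0,0,0,145]]'
python3 -m creep '[[0,0,0.002,0,145],[0,0,0,0,145]]'
python3 -m creep '[[0,0,0.002,0,145],[0,0,0,0,145]]'
```

```text
t: 8.03
tool_pos: [0.6531, 0.0695, 0.1082]
orientation: [0.084, 3.14, 0.0]
force: [0.3, -0.1, 0.1]
opening: 0.04
t: 8.2
tool_pos: [0.653, 0.0694, 0.1062]
orientation: [0.085, 3.14, 0.0]
force: [0.3, -1.0, -0.3]
opening: 0.0398
t: 8.37
tool_pos: [0.653, 0.0695, 0.1041]
orientation: [0.084, 3.14, 0.0]
force: [0.8, 0.1, 0.6]
opening: 0.0402
```

```bash
python3 -m creep '[[0,0,0.002,0,145],[0,0,0.002,0,145],[0,0,0,0,145]]'
python3 -m creep '[[0,0,0.002,0,145],[0,0,0,0,145]]'
python3 -m creep '[[0,0,0.002,0,145],[0,0,0,0,145]]'
python3 -c "
from go import *
im=cv2.resize(read_camera('scene')[120:220,180:290],None,fx=7,fy=6,interpolation=cv2.INTER_LANCZOS4)
cv2.imwrite('pics/g_scene.png',im[:,:,::-1]);im=cv2.resize(read_camera('wrist')[180:300,130:380],None,fx=3,fy=3)
cv2.imwrite('pics/g_wrist.png',im[:,:,::-1])
to((-.0575,0,.113))"
```

```text
t: 8.62
tool_pos: [0.6528, 0.0694, 0.0998]
orientation: [-0.085, -3.14, 0.0]
force: [0.4, -0.4, 0.4]
opening: 0.0398
t: 8.78
tool_pos: [0.6528, 0.0695, 0.0981]
orientation: [-0.084, -3.14, 0.0]
force: [1.2, 0.3, 0.9]
opening: 0.0401
t: 8.95
tool_pos: [0.6529, 0.0695, 0.0979]
orientation: [0.084, 3.14, -0.0]
force: [-6.1, -1.6, 11.8]
opening: 0.0398
t 9.05 cab [-0.0471 -0.0004  0.0979] toolz [ 0. -0. -1.] need twist 0.0 F [-5.9  0.2 12.1] open 0.0401
tool shift [ 0.0104  0.0004 -0.0151]
```

View pics/g_scene.png

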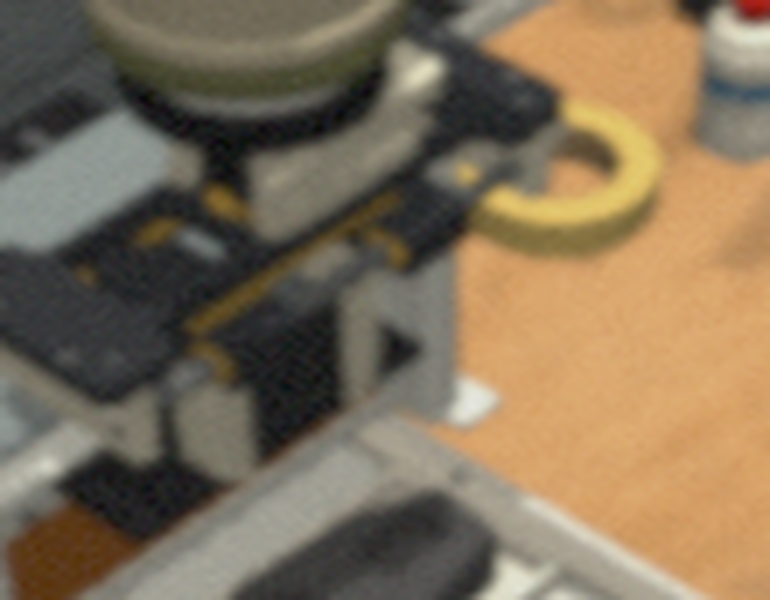

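View pics/g_wrist.png

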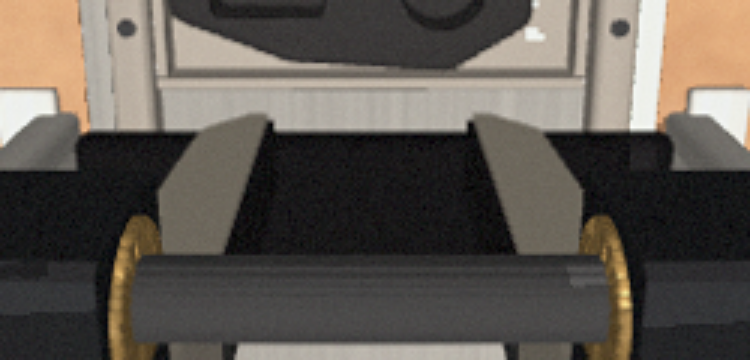

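```bash
python3 -m creep '[[0,0,-0.01,0,145],[0,0,-0.015,0,145],[0.011,0,0,0,145],[0.011,0,0,0,145],[0,0,0.02,0,145],[0,0,0.02,0,145],[0,0,0.003,0,145],[0,0,0,0,145]]'
python3 -m creep '[[-0.003,0,0,0,145],[0,0,0,0,145]]'
python3 -c "
from go import *
to((-.0575,0,.080))"
```

```text
t: 9.72
tool_pos: [0.6292, 0.0706, 0.0763]
orientation: [-0.084, -3.136, 0.0]
force: [-0.4, 1.1, 0.6]
opening: 0.04
t: 9.88
tool_pos: [0.6354, 0.0704, 0.0799]
orientation: [0.085, 3.138, 0.0]
force: [0.9, 0.5, 0.8]
opening: 0.0402
t 9.88 cab [-0.0647 -0.0004  0.0799] toolz [ 0.002  0.    -1.   ] need twist 0.0 F [0.9 0.5 0.8] open 0.0402
tool shift [-0.0072  0.0004 -0.0001]
```

```bash
python3 -m creep '[[-0.003,0,0,0,145],[-0.001,0,0,0,145],[0,0,0,0,145]]'
python3 -m creep '[[-0.002,0,0,0,145],[0,0,0,0,145]]'
python3 -m creep '[[-0.002,0,0,0,145],[0,0,0,0,145]]'
```

```text
t: 10.13
tool_pos: [0.6388, 0.0702, 0.0792]
orientation: [0.085, 3.139, 0.0]
force: [0.1, -0.5, 0.2]
opening: 0.04
t: 10.3
tool_pos: [0.6403, 0.0701, 0.0786]
orientation: [0.085, 3.14, 0.0]
force: [0.4, -0.6, -0.9]
opening: 0.04
t: 10.47
tool_pos: [0.6406, 0.0701, 0.0785]
orientation: [-0.084, -3.137, 0.0]
force: [-9.0, -0.1, 7.8]
opening: 0.04
```

```bash
python3 -m creep '[[-0.002,0,0,0,145],[-0.002,0,0,0,145],[0,0,-0.001,0,145],[0,0,-0.002,0,145]]'
```

```text
t: 10.8
tool_pos: [0.6404, 0.0701, 0.0787]
orientation: [-0.084, -3.128, 0.0]
force: [-13.5, 0.6, -7.0]
opening: 0.0401
```

```bash
python3 -m creep '[[-0.003,0,0,0,145],[-0.003,0,0,0,145],[0,0,-0.002,0,145],[0,0,-0.003,0,145]]'
```

```text
t: 11.13
tool_pos: [0.6402, 0.0701, 0.0796]
orientation: [-0.083, -3.115, 0.001]
force: [-30.3, -0.1, -8.2]
opening: 0.04
```

```bash
python3 -m creep '[[0,0,-0.004,0,145],[0,0,-0.004,0,145],[0,0,-0.004,0,145],[0,0,-0.004,0,145]]'
python3 -c "
from go import *
im=cv2.resize(read_camera('scene')[120:220,180:290],None,fx=7,fy=6,interpolation=cv2.INTER_LANCZOS4)
cv2.imwrite('pics/h_scene.png',im[:,:,::-1]);im=cv2.resize(read_camera('wrist')[180:300,130:380],None,fx=3,fy=3)
cv2.imwrite('pics/h_wrist.png',im[:,:,::-1])
to((-.0575,0,.080))"
```

```text
t: 11.47
tool_pos: [0.6401, 0.0701, 0.0944]
orientation: [-0.083, -3.114, 0.001]
force: [-32.0, -0.2, -7.7]
opening: 0.0404
t 11.57 cab [-0.0599 -0.0004  0.0953] toolz [-0.026  0.    -1.   ] need twist 0.001 F [-35.5   1.6  -1.5] open 0.0403
tool shift [-0.0028  0.0004  0.0152]
```

View pics/h_scene.png

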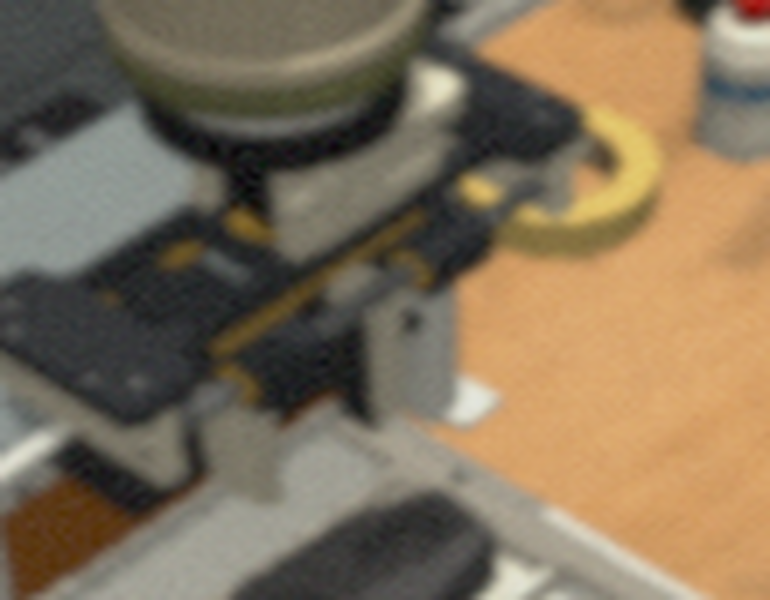

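View pics/h_wrist.png

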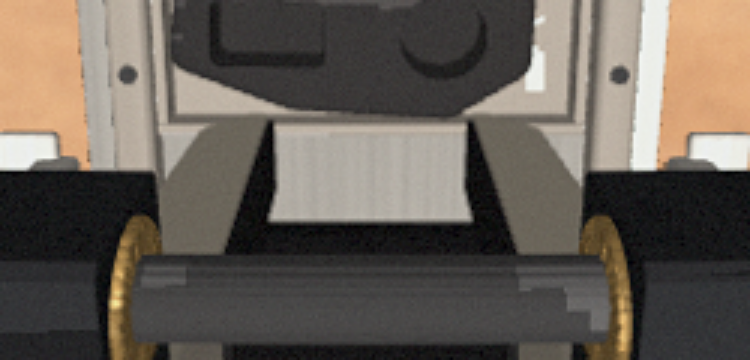

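```bash
python3 -m creep '[[0,0,-0.004,0,145],[0,0,-0.005,0,145],[0,0,-0.005,0,145],[0,0,-0.005,0,145],[0,0,-0.005,0,145],[0,0,-0.005,0,145]]'
python3 -c "
from go import *
im=cv2.resize(read_camera('wrist')[180:300,130:380],None,fx=3,fy=3)
cv2.imwrite('pics/i_wrist.png',im[:,:,::-1])
to((-.0575,0,.080))"
```

```text
t: 12.07
tool_pos: [0.6401, 0.0701, 0.1233]
orientation: [-0.083, -3.113, 0.001]
force: [-33.6, 0.5, -7.5]
opening: 0.0402
t 12.12 cab [-0.0599 -0.0004  0.1245] toolz [-0.027  0.    -1.   ] need twist 0.001 F [-36.8   1.3  -5.2] open 0.0404
tool shift [-0.0036  0.0005  0.0444]
```

View pics/i_wrist.png

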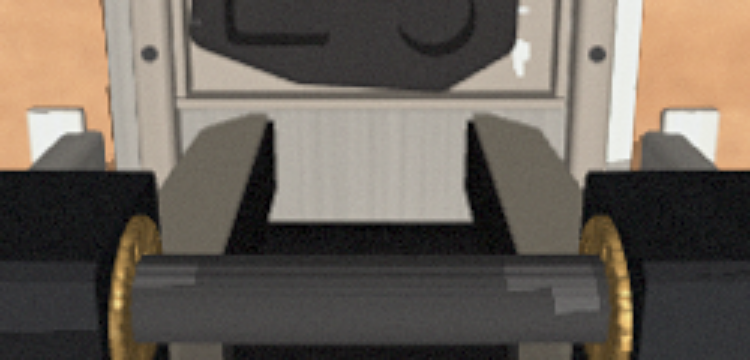

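```bash
python3 -m creep '[[0.001,0,-0.004,0,145],[0,0,-0.005,0,145],[0,0,-0.005,0,145],[0,0,-0.005,0,145],[0,0,-0.005,0,145],[0,0,-0.005,0,145],[0,0,-0.005,0,145],[0,0,-0.004,0,145]]'
python3 -m creep '[[0,0,-0.003,0,145],[0,0,-0.003,0,145]]'
```

```text
t: 12.78
tool_pos: [0.6402, 0.0701, 0.1621]
orientation: [-0.083, -3.114, 0.001]
force: [-34.7, 0.9, -7.7]
opening: 0.0401
t: 12.95
tool_pos: [0.6401, 0.0701, 0.168]
orientation: [-0.083, -3.114, 0.001]
force: [-34.3, 0.2, -7.6]
opening: 0.0401
```

```bash
python3 -m creep '[[0,0,-0.002,0,145],[0,0,-0.002,0,145]]'
python3 -m creep '[[0,0,-0.002,0,145],[0,0,-0.002,0,145]]'
```

```text
t: 13.12
tool_pos: [0.6401, 0.0701, 0.1699]
orientation: [-0.083, -3.113, 0.001]
force: [-26.0, 0.3, -20.5]
opening: 0.0402
t: 13.28
tool_pos: [0.6402, 0.0701, 0.1734]
orientation: [-0.083, -3.113, 0.001]
force: [-25.7, 1.2, -20.6]
opening: 0.04
```

```bash
python3 -m creep '[[0.005,0,0,0,145],[0.01,0,0,0,145],[0.02,0,0,0,145],[0.03,0,0,0,145],[0.035,0,0,0,145],[0.03,0,0,0,145],[0,0,0,0,145]]'
python3 - <<'E'
from go import *
to((-.26,0,.0))
for c in ['scene','wrist']:
    im=read_camera(c)
    if c=='scene': im=cv2.resize(im[70:300,120:330],None,fx=2.6,fy=2.6,interpolation=cv2.INTER_CUBIC)
    cv2.imwrite(f'pics/j_{c}.png',im[:,:,::-1])
E
```

```text
t: 13.87
tool_pos: [0.5159, 0.077, 0.1819]
orientation: [-0.083, -3.136, 0.0]
force: [-0.9, 0.1, 0.0]
opening: 0.0402
t 13.87 cab [-0.1844 -0.0002  0.1819] toolz [-0.005  0.    -1.   ] need twist 0.001 F [-0.9  0.1  0. ] open 0.0402
tool shift [0.0748 0.0003 0.1822]
```

View pics/j_scene.png

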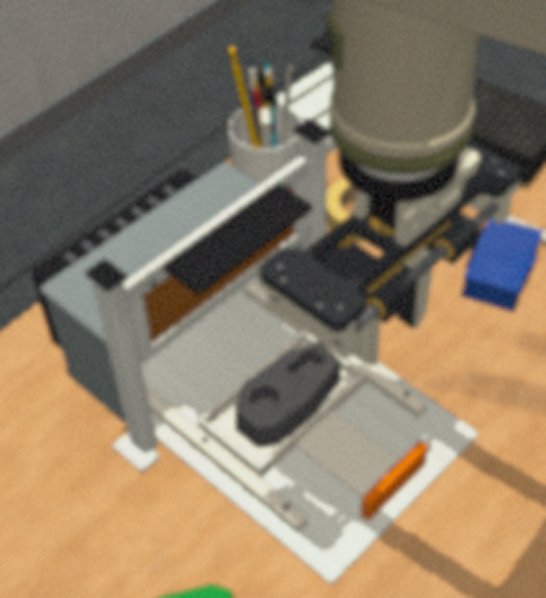

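View pics/j_wrist.png

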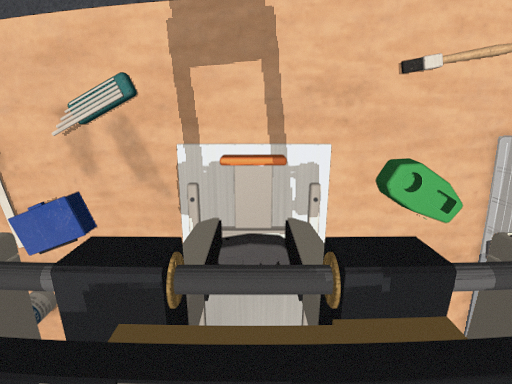

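```bash
python3 -m creep '[[0.02,0,0,0,145],[0.025,0,0,0,145],[0.02,0,0.01,0,145],[0,0,0.03,0,145],[0,0,0.03,0,145],[0,0,0.03,0,145],[0,0,0.03,0,145],[0,0,0.02,0,145],[0,0,0.01,0,145],[0,0,0.005,0,145],[0,0,0,0,145]]'
python3 - <<'E'
from go import *
to((-.25,0,.006))
for c in ['scene','wrist']:
    im=read_camera(c)
    if c=='scene': im=cv2.resize(im[150:300,200:350],None,fx=4,fy=4,interpolation=cv2.INTER_CUBIC)
    cv2.imwrite(f'pics/k_{c}.png',im[:,:,::-1])
E
```

```text
t: 14.88
tool_pos: [0.4566, 0.08, 0.018]
orientation: [-0.085, -3.14, 0.0]
force: [-0.3, -0.3, -0.3]
opening: 0.0399
t 14.88 cab [-0.2438 -0.0005  0.018 ] toolz [-0.001 -0.    -1.   ] need twist 0.0 F [-0.3 -0.3 -0.3] open 0.0399
tool shift [0.0062 0.0005 0.012 ]
```

View pics/k_scene.png

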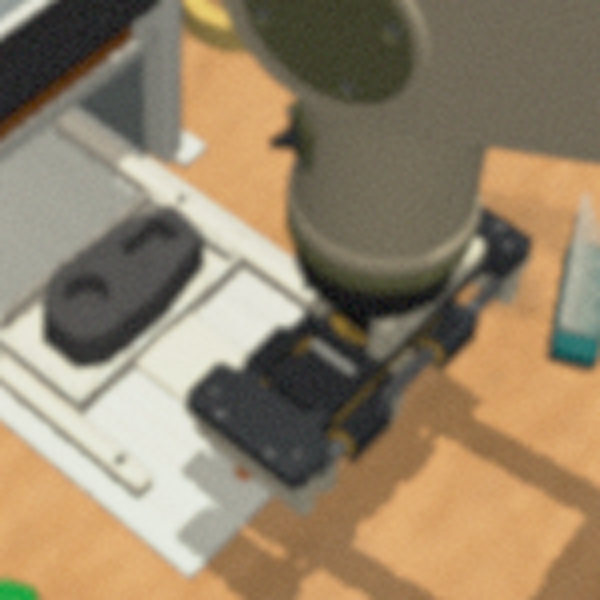

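View pics/k_wrist.png

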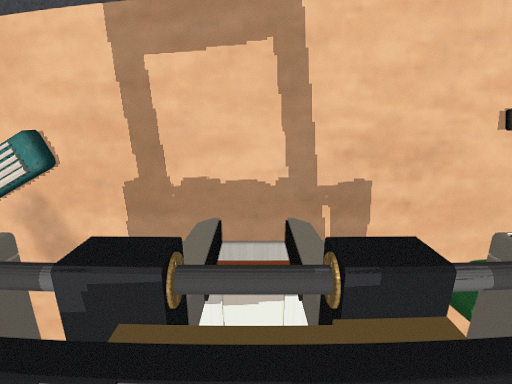

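```bash
python3 -m creep '[[0,0,0.005,0,145],[0,0,0.005,0,145],[0,0,0.002,0,145],[0,0,0,0,145]]'
python3 -m creep '[[-0.005,0,0,0,145],[-0.005,0,0,0,145],[-0.005,0,0,0,145],[-0.005,0,0,0,145],[-0.005,0,0,0,145]]'
python3 -c "
from go import *
to((-.0935,0,.006))"
```

```text
t: 15.32
tool_pos: [0.4559, 0.08, 0.006]
orientation: [-0.084, -3.14, 0.0]
force: [0.9, 0.8, -0.2]
opening: 0.0404
t: 15.73
tool_pos: [0.482, 0.0787, 0.0065]
orientation: [0.085, 3.14, 0.0]
force: [0.6, 0.2, 0.1]
opening: 0.0401
t 15.73 cab [-0.2183 -0.0004  0.0065] toolz [ 0.  0. -1.] need twist 0.0 F [0.6 0.2 0.1] open 0.0401
tool shift [-0.1248  0.0004  0.0006]
```

```bash
python3 -m creep '[[-0.004,0,0,0,145],[-0.004,0,0,0,145],[-0.005,0,0,0,145],[-0.005,0,0,0,145],[-0.006,0,0,0,145],[-0.006,0,0,0,145],[-0.006,0,0,0,145],[-0.006,0,0,0,145],[-0.006,0,0,0,145]]'
python3 - <<'E'
from go import *
to((-.0935,0,.006))
for c in ['scene','wrist']:
    im=read_camera(c)
    if c=='scene': im=cv2.resize(im[110:290,150:350],None,fx=3.5,fy=3.3,interpolation=cv2.INTER_CUBIC)
    cv2.imwrite(f'pics/l_{c}.png',im[:,:,::-1])
E
```

```text
t: 16.48
tool_pos: [0.5297, 0.0761, 0.0062]
orientation: [-0.085, -3.14, 0.0]
force: [-2.0, 0.5, -1.3]
opening: 0.0401
t 16.48 cab [-0.1705 -0.0005  0.0062] toolz [-0. -0. -1.] need twist 0.0 F [-2.   0.5 -1.3] open 0.0401
tool shift [-0.077   0.0004  0.0002]
```

View pics/l_scene.png

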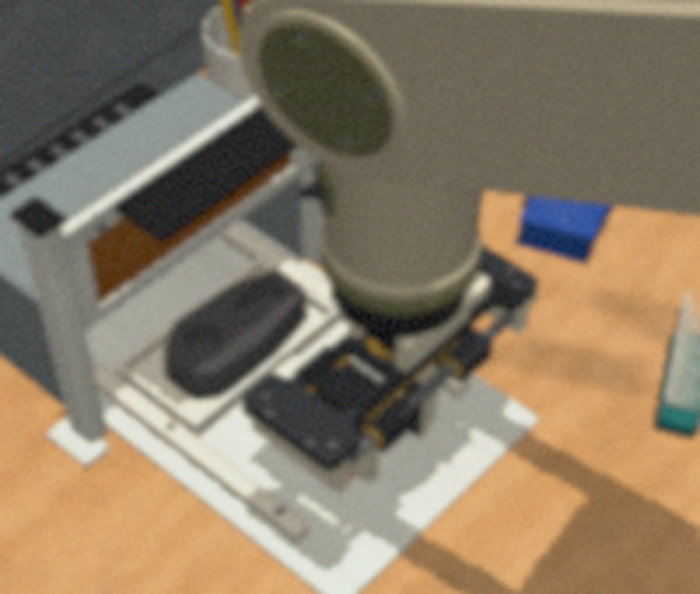

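View pics/l_wrist.png

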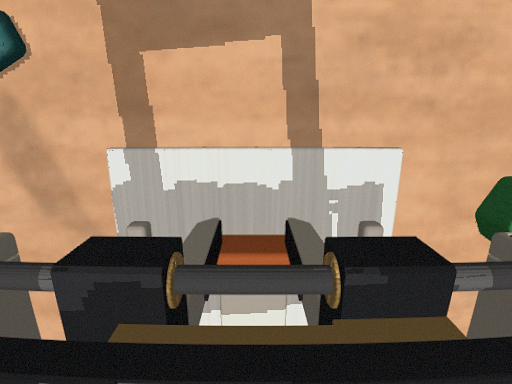

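Run:
```python
from go import *
st=read_state();M=R.from_rotvec(st['orientation'])
p=camera_params('scene'); im=cv2.imread('pics/l_scene.png')
for h in [.073,.1,.125,.15,.175,.2,.225,.25,.275,.3,.35]:
    r=.0375 if h<.12 else .042
    pts=[]
    for a in np.linspace(0,2*np.pi,60):
        X=st['tool_pos']+M.apply([r*np.cos(a),r*np.sin(a),-h]); u=(proj(p,X)[0]-[150,110])*[3.5,3.3]; pts.append(u)
    pts=np.array(pts); cv2.polylines(im,[pts.astype(int)],True,(0,0,255) if int(h*1000)%50==0 else (0,255,0),1,cv2.LINE_AA)
    cv2.putText(im,str(h),tuple(int(v) for v in pts[:, :].max(0)),0,.4,(255,255,255),1)
cv2.imwrite('pics/m.png',im)
```

```text
(no output)
```

View pics/m.png

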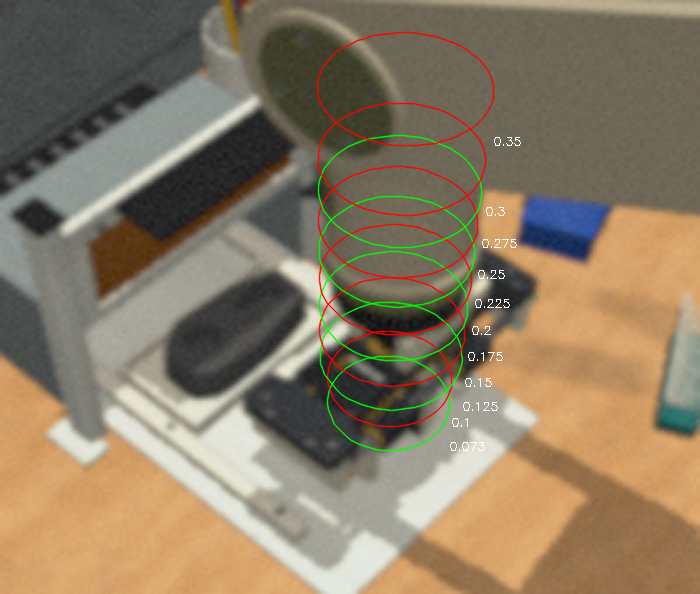

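```bash
python3 -m creep '[[0.003,0,0,0,145],[0,0,-0.005,0,145],[-0.003,0,0,0,145],[-0.005,0,0,0,145],[-0.006,0,0,0,145],[-0.006,0,0,0,145],[-0.006,0,0,0,145],[-0.006,0,0,0,145],[-0.006,0,0,0,145],[-0.006,0,0,0,145],[-0.005,0,0,0,145]]'
python3 -m creep '[[-0.003,0,0,0,145],[-0.003,0,0,0,145],[-0.002,0,0,0,145]]'
python3 - <<'E'
from go import *
to((-.0935,0,.011))
for c in ['scene','wrist']:
    im=read_camera(c)
    if c=='scene': im=cv2.resize(im[110:290,150:350],None,fx=3.5,fy=3.3,interpolation=cv2.INTER_CUBIC)
    cv2.imwrite(f'pics/n_{c}.png',im[:,:,::-1])
E
```

```text
t: 17.5
tool_pos: [0.5758, 0.0736, 0.0112]
orientation: [0.085, 3.14, -0.0]
force: [-3.3, 0.2, 3.9]
opening: 0.0398
t: 17.75
tool_pos: [0.5833, 0.0732, 0.0112]
orientation: [-0.085, -3.14, 0.0]
force: [-3.4, -0.3, 2.2]
opening: 0.04
t 17.75 cab [-0.1168 -0.0004  0.0112] toolz [-0. -0. -1.] need twist 0.0 F [-3.4 -0.3  2.2] open 0.04
tool shift [-0.0233  0.0004  0.0002]
```

View pics/n_scene.png

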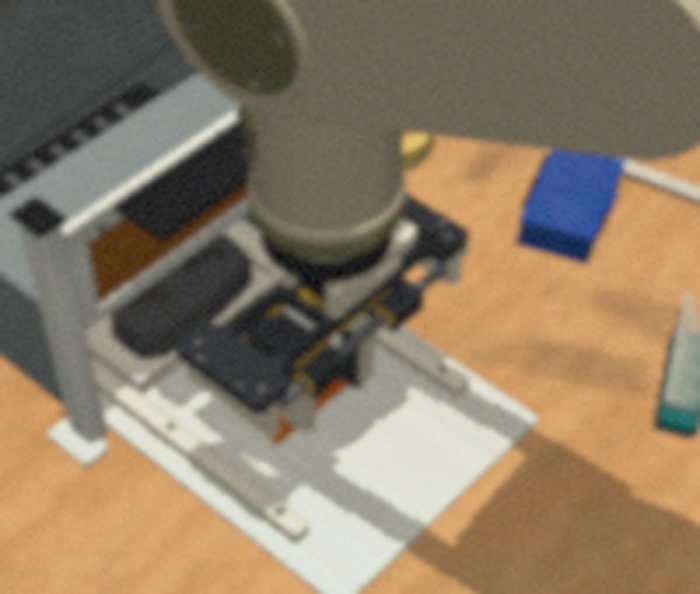

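View pics/n_wrist.png

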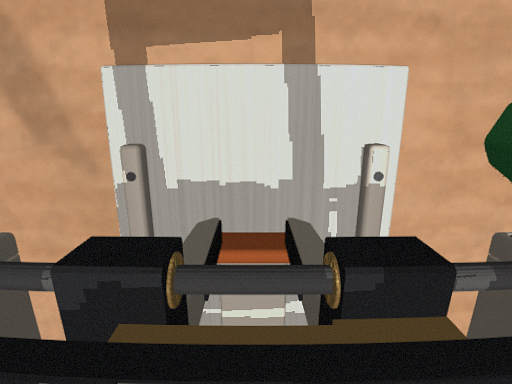

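```bash
python3 -m creep '[[-0.003,0,0,0,145],[-0.004,0,0,0,145],[-0.004,0,0,0,145],[-0.004,0,0,0,145],[-0.002,0,0,0,145],[-0.002,0,0,0,145]]'
python3 -m creep '[[-0.002,0,0,0,145],[0,0,0,0,145]]'
python3 -m creep '[[-0.002,0,0,0,145],[0,0,0,0,145]]'
```

```text
t: 18.35
tool_pos: [0.6023, 0.0722, 0.0112]
orientation: [-0.085, -3.14, 0.0]
force: [-3.3, 0.4, 1.2]
opening: 0.0403
t: 18.52
tool_pos: [0.6045, 0.0721, 0.0114]
orientation: [0.085, 3.14, 0.0]
force: [-0.0, 0.1, -0.1]
opening: 0.0402
t: 18.68
tool_pos: [0.6063, 0.072, 0.0114]
orientation: [0.084, 3.14, -0.0]
force: [-0.7, 0.7, 0.0]
opening: 0.0397
```

```bash
python3 -m creep '[[-0.002,0,0,0,145],[0,0,0,0,145]]'
python3 -m creep '[[-0.002,0,0,0,145],[0,0,0,0,145]]'
python3 -c "
from go import *
to((-.0935,0,.011))"
```

```text
t: 18.85
tool_pos: [0.6066, 0.072, 0.0113]
orientation: [-0.084, -3.137, 0.0]
force: [-8.3, 0.4, 8.2]
opening: 0.0401
t: 19.02
tool_pos: [0.6067, 0.0719, 0.0113]
orientation: [-0.084, -3.133, 0.0]
force: [-20.2, -0.8, 15.2]
opening: 0.0403
t 19.02 cab [-0.0935 -0.0004  0.0113] toolz [-0.007 -0.    -1.   ] need twist 0.0 F [-20.2  -0.8  15.2] open 0.0403
tool shift [0.     0.0004 0.0003]
```

```bash
python3 -m creep '[[0.004,0,0,0,145],[0.01,0,0,0,145],[0.02,0,0,0,145],[0.03,0,0,0,145],[0.03,0,-0.02,0,145],[0.02,0,-0.035,0,145],[0,0,-0.035,0,145],[0,0,-0.035,0,145],[0,0,-0.035,0,145],[0,0,-0.03,0,145],[0,0,-0.02,0,145],[0,0,0,0,145]]'
python3 - <<'E'
from go import *
to((-.042,0,.205))
for c in ['scene','wrist','top']:
    im=read_camera(c)
    if c=='scene': im=cv2.resize(im[110:290,150:350],None,fx=3.5,fy=3.3,interpolation=cv2.INTER_CUBIC)
    cv2.imwrite(f'pics/o_{c}.png',im[:,:,::-1])
pt=camera_params('scene')
for c in ['scene','wrist']:
    p=camera_params(c)
    for d in tip_of(c,'tray_handle')[:2]:
        X=atz(p,d['pixel'],.022); print(c,np.round(d['pixel'],1),d['confidence'],inv(X).round(4), inv(atz(p,d['pixel'],.022)).round(4))
E
```

```text
t: 20.02
tool_pos: [0.4995, 0.0781, 0.2279]
orientation: [0.084, 3.13, 0.001]
force: [0.6, 0.4, 0.1]
opening: 0.0398
t 20.02 cab [-2.008e-01 -1.000e-04  2.279e-01] toolz [ 0.011  0.001 -1.   ] need twist 0.0 F [0.6 0.4 0.1] open 0.0398
tool shift [-0.1585  0.      0.0246]
scene [233.2 226.3] 0.75 [-0.0859  0.0005  0.022 ] [-0.0859  0.0005  0.022 ]
```

View pics/o_scene.png

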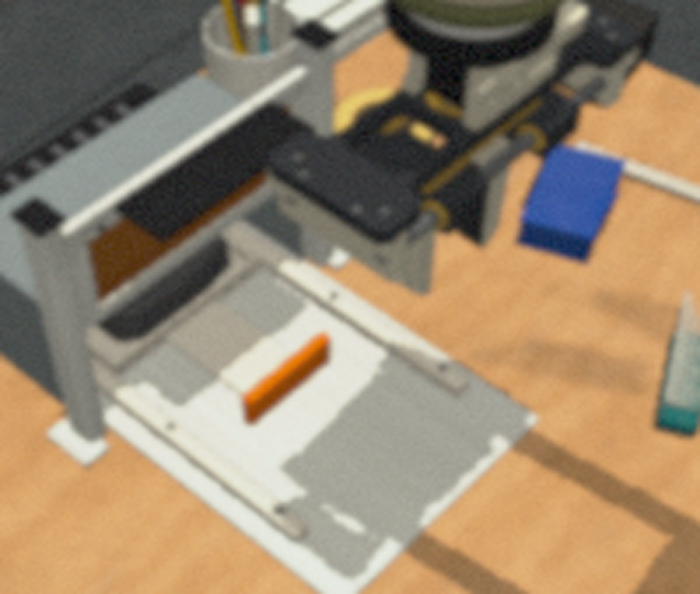

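View pics/o_wrist.png

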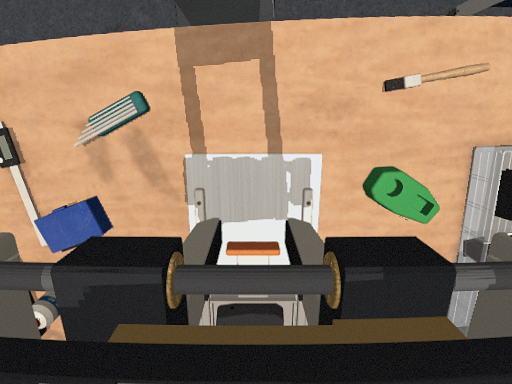

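Run:
```python
from go import *
C[0]=.698
import go; go.C=C
p=camera_params('scene'); im=cv2.imread('pics/o_scene.png')
def L(a,b,col):
    q=[tuple(int(v) for v in (proj(p,cab(P))[0]-[150,110])*[3.5,3.3]) for P in (a,b)]; cv2.line(im,q[0],q[1],col,1,cv2.LINE_AA)
L((.015,-.07,.022),(.015,.07,.022),(0,0,255)); L((.015,-.07,.006),(.015,.07,.006),(0,0,255))
L((-.084,-.04,.038),(-.084,.04,.038),(255,0,0));L((-.084,-.04,.006),(-.084,.04,.006),(255,0,0))
L((0,-.1,.006),(0,.1,.006),(0,255,0))
for z in(.108,.116):L((-.05,-.065,z+.09),(-.05,.065,z+.09),(0,255,255))
L((0,-.102,.206),(0,.102,.206),(255,0,255))
cv2.imwrite('pics/p.png',im)
```

```text
(no output)
```

View pics/p.png

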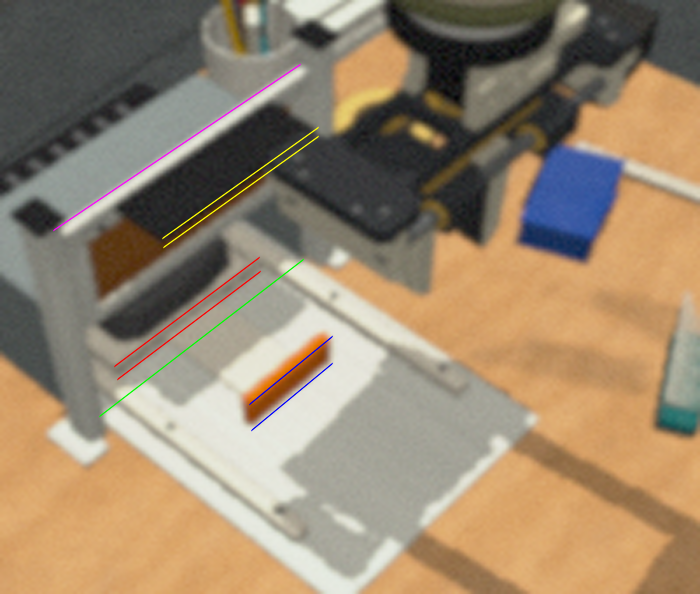

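```bash
python3 -m creep '[[-0.02,0,0,0,145],[-0.03,0,0,0,145],[-0.03,0,0,0,145],[-0.03,0,0,0,145],[-0.028,0,0,0,145],[-0.02,0,0,0,145],[0,0,0.015,0,145],[0,0,0.012,0,145],[0,0,0,0,145]]'
python3 -c "
from go import *
to((-.042,0,.19))
im=cv2.resize(read_camera('wrist')[180:300,130:380],None,fx=3,fy=3)
cv2.imwrite('pics/q_wrist.png',im[:,:,::-1])"
```

```text
t: 21.02
tool_pos: [0.6513, 0.0693, 0.1886]
orientation: [-0.084, -3.132, 0.001]
force: [-0.6, 0.1, -0.6]
opening: 0.04
t 21.02 cab [-0.0487 -0.0006  0.1886] toolz [-0.008 -0.    -1.   ] need twist 0.0 F [-0.6  0.1 -0.6] open 0.04
tool shift [-0.0067  0.0006 -0.0015]
```

View pics/q_wrist.png

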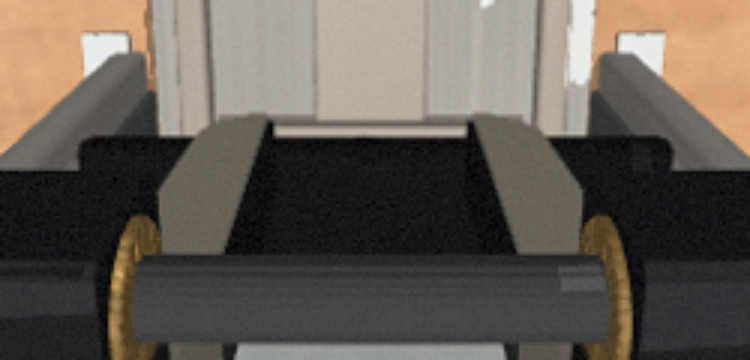

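```bash
python3 -m creep '[[0,0,-0.004,0,145],[-0.006,0,0,0,145],[0,0,0.003,0,145],[0,0,0.004,0,145],[0,0,0.004,0,145],[0,0,0.005,0,145],[0,0,0.005,0,145],[0,0,0.005,0,145]]'
python3 -c "
from go import *
to((-.042,0,.098))"
```

```text
t: 21.73
tool_pos: [0.6602, 0.0691, 0.1722]
orientation: [0.084, 3.139, 0.0]
force: [1.4, 0.0, 2.7]
opening: 0.0399
t 21.73 cab [-0.0398 -0.0004  0.1722] toolz [ 0.001  0.    -1.   ] need twist 0.0 F [1.4 0.  2.7] open 0.0399
tool shift [0.0022 0.0003 0.0742]
```

Fz is 2.7 N, so the sash is following. I continue down and slow toward the end.

```bash
python3 -m creep '[[0,0,0.005,0,145],[0,0,0.005,0,145],[0,0,0.005,0,145],[0,0,0.005,0,145],[0,0,0.005,0,145],[0,0,0.005,0,145],[0,0,0.005,0,145],[0,0,0.005,0,145],[0,0,0.005,0,145],[0,0,0.005,0,145]]'
python3 -m creep '[[0,0,0.004,0,145],[0,0,0.003,0,145],[0,0,0.003,0,145],[0,0,0.002,0,145],[0,0,0.002,0,145]]'
python3 -c "
from go import *
to((-.042,0,.098))"
```

```text
t: 22.57
tool_pos: [0.6599, 0.0691, 0.1219]
orientation: [0.084, 3.14, 0.0]
force: [1.8, 0.3, 2.5]
opening: 0.0402
t: 22.98
tool_pos: [0.6596, 0.0691, 0.108]
orientation: [-0.084, -3.14, 0.0]
force: [1.3, -0.2, 2.9]
opening: 0.0402
t 22.98 cab [-0.0404 -0.0004  0.108 ] toolz [-0.001 -0.    -1.   ] need twist 0.0 F [ 1.3 -0.2  2.9] open 0.0402
tool shift [0.0016 0.0004 0.01  ]
```

```bash
python3 -m creep '[[0,0,0.002,0,145],[0,0,0.002,0,145],[0,0,0.002,0,145]]'
python3 -m creep '[[0,0,0.001,0,145],[0,0,0.001,0,145],[0,0,0.001,0,145],[0,0,0.001,0,145]]'
python3 -m creep '[[0,0,0.001,0,145],[0,0,0.001,0,145],[0,0,0,0,145]]'
```

```text
t: 23.23
tool_pos: [0.6597, 0.069, 0.1021]
orientation: [-0.084, -3.14, 0.0]
force: [-1.0, 0.1, 2.8]
opening: 0.0403
t: 23.57
tool_pos: [0.6596, 0.069, 0.0981]
orientation: [-0.084, -3.14, 0.0]
force: [-0.8, 0.8, 2.1]
opening: 0.0406
t: 23.82
tool_pos: [0.6598, 0.0691, 0.0979]
orientation: [-0.084, -3.14, 0.0]
force: [-8.0, -0.8, 12.8]
opening: 0.04
```

```bash
python3 -m creep '[[0,0,0.001,0,145],[0,0,0,0,145],[0,0,-0.003,0,145],[0,0,-0.005,0,145],[0,0,-0.02,0,145],[0,0,-0.03,0,145],[0,0,-0.03,0,145],[0.02,0,-0.03,0,145],[0.03,0,0,0,145],[0.03,0,0,0,145],[0.04,0,0,0,145],[0.04,0,0,0,145]]'
python3 -m creep '[[0.04,0,0,0,145],[0.03,0,0,0,145],[0.01,0,0,0,145],[0,0,0,0,145]]'
python3 - <<'E'
from go import *
to((-.042,0,.098))
for c in ['scene','top','wrist']:
    im=read_camera(c)
    if c=='scene': im=cv2.resize(im[70:300,120:330],None,fx=2.6,fy=2.6,interpolation=cv2.INTER_CUBIC)
    cv2.imwrite(f'pics/r_{c}.png',im[:,:,::-1])
for c in ['scene','top']:
    p=camera_params(c)
    for n,z in dict(ledge=.108,tray_handle=.022,tape_roll=0,glue_bottle=0).items():
        for d in tip_of(c,n)[:1]: print(c,n,np.round(d['pixel'],1),round(d['confidence'],2),atz(p,d['pixel'],z).round(4),inv(atz(p,d['pixel'],z)).round(4))
E
```

```text
t: 24.82
tool_pos: [0.4987, 0.0776, 0.2128]
orientation: [-0.085, -3.14, -0.0]
force: [-0.0, 0.1, 1.8]
opening: 0.0401
t: 25.15
tool_pos: [0.4186, 0.0823, 0.2135]
orientation: [0.083, 3.14, 0.0]
force: [0.5, -0.1, 0.5]
opening: 0.04
t 25.15 cab [-0.2818 -0.0003  0.2135] toolz [ 0.001  0.    -1.   ] need twist 0.001 F [ 0.5 -0.1  0.5] open 0.04
tool shift [-0.2398  0.      0.1156]
scene ledge [224.  193.2] 0.65 [0.6479 0.0619 0.108 ] [-0.0518 -0.0082  0.108 ]
scene tray_handle [236.4 223.9] 0.64 [0.6129 0.0623 0.022 ] [-0.0867 -0.0097  0.022 ]
scene tape_roll [256.5 154.6] 0.85 [ 0.7341 -0.1679  0.    ] [ 0.0468 -0.233   0.    ]
top ledge [234.8 165.7] 0.82 [0.6487 0.0746 0.108 ] [-0.0517  0.0046  0.108 ]
top tray_handle [239.1 184.6] 0.68 [0.6104 0.0675 0.022 ] [-0.0895 -0.0047  0.022 ]
top tape_roll [320.2 140. ] 0.89 [ 0.7452 -0.1808  0.    ] [ 0.0585 -0.2453  0.    ]
top glue_bottle [350.3 151.5] 0.75 [ 0.7066 -0.2698  0.    ] [ 0.0248 -0.3362  0.    ]
```

View pics/r_scene.png

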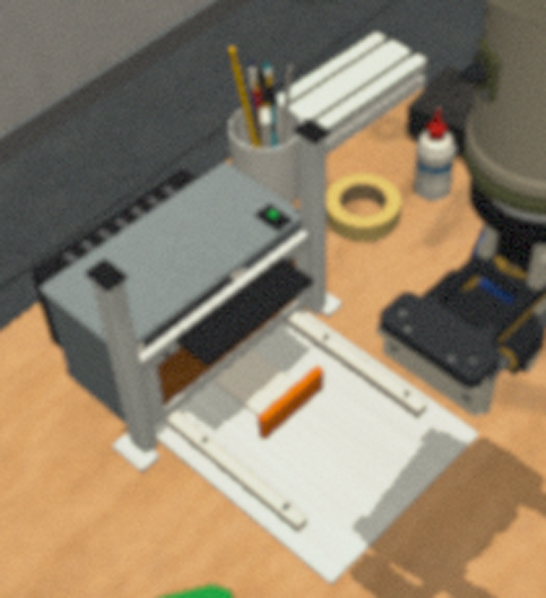

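View pics/r_wrist.png

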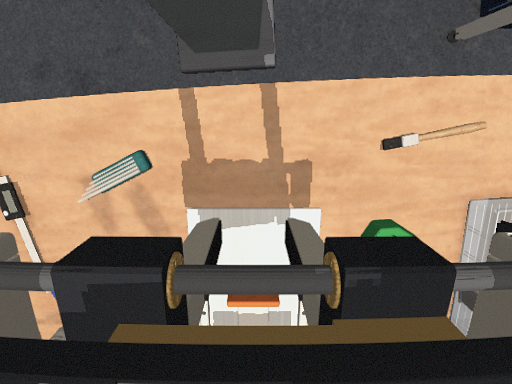

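Run:
```python
from go import *
import go; C[0]=.698
O=[]
for c,(r0,c0),s in [('scene',(70,120),2.6),('top',(90,170),4)]:
    p=camera_params(c); im=cv2.imread(f'pics/r_{c}.png')
    if c=='top': im=cv2.resize(im[90:250,170:310],None,fx=4,fy=4,interpolation=cv2.INTER_CUBIC)
    def L(a,b,col):
        q=[tuple(int(v) for v in (proj(p,cab(P))[0]-[c0,r0])*s) for P in (a,b)]; cv2.line(im,q[0],q[1],col,1,cv2.LINE_AA)
    for z in(.108,.116):L((-.05,-.065,z),(-.05,.065,z),(0,255,255))
    L((-.004,-.102,.116),(-.004,.102,.116),(255,0,255)); L((-.008,-.1,.02),(-.008,.1,.02),(255,0,255))
    for x in (-.17,): 
        for y in (.08,-.08): L((x,y-.008,.026),(x,y+.008,.026),(0,0,255))
    L((0,-.111,.128),(0,.111,.128),(255,0,0)); L((-.084,-.04,.038),(-.084,.04,.038),(255,0,0))
    O.append(cv2.resize(im,(400,440)))
cv2.imwrite('pics/s.png',np.hstack(O))
```

```text
(no output)
```

View pics/s.png

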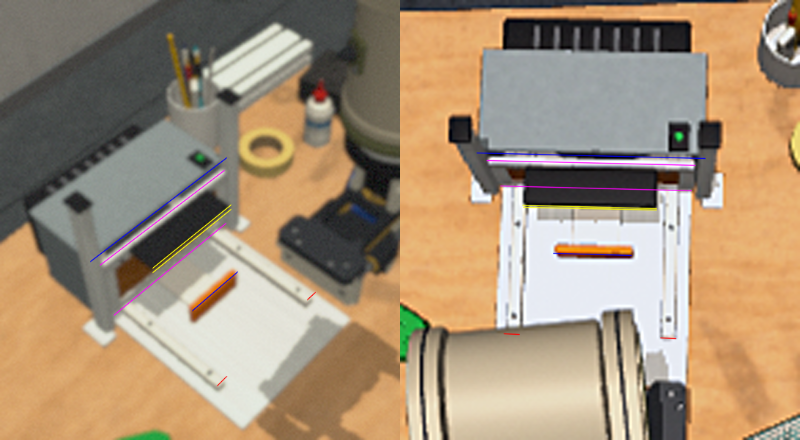

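```bash
python3 -c "
from plant import *
print(close_job(), read_state()['t'])"
```

```text
the job is handed in; nothing more can be done
the job is handed in; nothing more can be done
```

The job is handed in after about 25.5 s of the 58 s allowed. The sash went up to its stop, the tray went fully home with the housing in it, and the sash was pressed closed again.

**What I did**
- **Lifting the sash:** the moves only allow a vertical tool, so I pressed the fingers against the ledge's front edge (25–37 N) and dragged it up by friction. It rose about 90 mm until the force jumped to 20 N at the stop.
- **Pushing the tray:** I pushed the orange handle until the force rose to 20 N, at exactly the position predicted for fully home.
- **Closing the sash:** I pressed on top of the ledge at about 60 mm/s, slowing to 12 mm/s at the end. It met its lower stop at 12.8 N.

**Last checks**
- **Sash and tray:** model outlines drawn over the final scene and top pictures match a closed sash and a tray at home.
- **Housing:** it was lying flat in the tray just before I closed the sash. I could not see it after that.
- **Tape roll and glue bottle:** in the last scene picture both stand where they started. I never reached toward them.

**What disagreed**
- **Fingertip length:** the fingertips appear to end about 18 mm behind the tool point, not the stated 11 mm ahead. Both the pictures and the contact height on the ledge showed this, and I worked with the measured value.
- **Sash start position:** it appeared to start 5–15 mm open. Feeling for the ledge pushed it gently shut before I raised it.
- **Camera offset:** the scene camera reads about 2–3 pixels high near the cabinet. In the final pictures the network placed the handle 2–4 mm from its home position in x and up to 1 cm off sideways. The glue bottle's top-view position came out about 1.5 cm from the first reading. I put both down to network error.

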